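# Fit the right stacking post to a plaster mould

## Robot

A 6-joint arm with a two-finger parallel gripper is mounted at the origin on the work surface. World frame = base frame: x ahead of the robot, y to its left, z up, the work surface at z = 0. Lengths are in m, angles in rad, forces in N, time in s.
With the tool pointing down it reaches from about 0.35 to 0.775 m from the base axis. Payload 5.5 kg.
Tool frame: the origin (TCP) lies at the very end of the fingers, on their centre line; the grasp point (between the pads) lies 19 mm behind it (env.grip_point_offset is the distance from the TCP to the grasp point, in m); z points along the fingers, y is the line along which they close (so a half turn about z gives the same grasp; the last joint's range is limited). The gripper opens to 85 mm and grips with 20 to 120 N. Pads are 22 mm wide; open, the fingers measure 114 mm over their backs; the gripper's body (76 mm by 85 mm) begins 54 mm behind the grasp point. The pads swing forward as they close: fully open they stand 13 mm farther back than shut.
Start: joints at [-1.275, 0.313, 0.046, 1.304, 0, 1.431], TCP at [0.243, -0.521, 0.231] pointing down, gripper open.
Joint ranges: [-2.76, 2.76], [-0.86, 1.69], [-1.03, 1.26], [-2.2, 2.34], [-1.47, 1.5], [-3.14, 3.14]. Speed limits (rad/s): [2.57, 2.57, 3.14, 3.14, 3.14, 3.14].

## Interface

Orientations are given as a unit quaternion [w, x, y, z].
In Python, from workcell import sensors, imaging, workorder, env gives the robot as it stands.
- The arm moves only by the shell command python3 -m handwheel 'ROWS' [FORCE]. ROWS is JSON, a list of rows, each a list of 5 numbers: the shift along the tool's x, y, z in mm, then the turn about the tool's z in rad, then the opening, from 0 (shut) to 1 (fully open). A call has 1 to 8 rows; each row is the pose to reach, as a shift and turn from the pose commanded when the call began, along the tool's axes at that moment; what a row does not reach only later rows make up. A row lasts 1/10 s, in which the tool goes at most 50 mm and 8.59 degrees, less where a joint would pass 70% of its speed; a pose out of reach is approached as far as the arm can. A call with a gripper value outside its range is refused whole. The fingers move at their own pace and stop on an object; FORCE is the grip in N (left out, the last holds). Time passes only in rows, so rows that repeat a pose let the fingers close. It gives the time, the measured TCP pose, the force, the opening and the grip force at its end, in the units of the state.
- sensors.get_state(): the state, without advancing time (a new reading comes with each control period).
- imaging.read_camera(name): name is "scene" or "top" or "wrist"; returns a dict with "color" (480x640x3 uint8, blue, green, red), "z_map" (480x640 float32, m along the optical axis (not along the pixel's ray), 0 where there is no reading), "fx", "fy", "cx", "cy" (pixels), "xyz" and "rotation" of the camera in the world. Camera axes: x right, y down, z forward; pixel columns grow to the right and rows downward; lengths in m; the calibration is good to about 2 mm. The wrist camera is an equidistant fisheye: a pixel r from the principal point sees the ray r / f radians off the axis. A picture is of the moment at which its call begins.
- workorder.hand_in(): hands the job in; it is judged then, once.
The state is a dict: "clock": time; "joint_pos": joint angles; "qvel": joint speeds; "tau": joint torques, N m; "tcp_pos": TCP position; "orientation": TCP orientation; "wrist_force": force on the tool from outside, world axes, zero at the start; "ft_torque": the same for the moment, N m; "finger_gap": finger opening in m; "grip_force": force on a finger pad.
Only numpy, scipy, OpenCV 4.12 (cv2) and the standard library are available. Lean on these libraries where they do the work, as an engineer would, in place of code of your own. Each camera call takes 0.05 s, during which the arm holds its last target. There are 200 camera calls.

## Task

Take the depth rod, lower it foot first into the round socket in the top of the open plaster mould until it rests on the bottom while you still hold it, and so find out whether the socket is the shallow or the deep kind; then stand the rod upright on the bench again, clear of the mould. Stand the one wooden post in the socket that then sticks out 40 mm above the mould, so the next mould can be stacked on it to dry; leave the other post where it stands.

Things in the scene. Friction and masses are not known exactly. Their poses are not given: they have to be found in the camera images.
- socket (a point): Centre of the mouth of the round blind socket, mid-top of a fixed off-white plaster block 150 (x) x 130 (y) x 90 mm high; z up. Vertical, 48 mm across, flat bottom either 30 mm (shallow) or 60 mm (deep) below the mouth, differing from run to run: probe it. Two round keys, 20 mm across, stand 4 mm proud of the top 72 mm from the centre, at opposite corners.
- rod: Depth rod, 150 mm tall, loose, upright on the bench, about 0.28 kg. Origin: centre of the foot's underside; z up along it. Steel foot 36 mm across, 32 mm high (lowest 5 mm 30 mm across); round pale wooden stem 22 mm across from 32 to 135 mm up (grip it here, best 90 to 125 mm up); wooden end knob 28 mm across up to 150 mm.
- post_short: Short stacking post: plain round wooden post 36 mm across and 70 mm tall with slightly chamfered ends, about 0.06 kg, loose, standing upright on the bench. Origin: centre of its underside; z up along it. It stands 40 mm proud of the mould in the 30 mm socket.
- post_long: Long stacking post: the same but 100 mm tall, about 0.09 kg. Origin: centre of its underside; z up along it. It stands 40 mm proud of the mould in the 60 mm socket.
Things that resemble listed ones, but are neither listed nor needed, are in the scene too. Leave any black, red or yellow look-alike of the rod alone.

How it is judged:
By the outcome, as a careful person would: the job done as asked, in the order asked, and still so for the second after the job is handed in, with the robot touching nothing.
It also fails if it takes over 64 s, if anything falls off the work surface, if the arm or the gripper's body presses on something with over 40 N, if the wrist force passes 120 N, or if a joint passes its speed limit or range.

## Working session

There is one attempt and no reset: what is moved stays moved. The work goes in short steps, Python scripts to look and compute and a shell command to move; the robot and the scene stay as the last step left them, time stands still between calls to the robot, and variables do not carry over. Pictures are saved under pics/ and viewed, at most 10 in all, crops included, and the job is handed in when it is done.

```bash
ls; mkdir -p pics; python3 - <<'E'
from workcell import sensors, imaging, env
import cv2,numpy as np
s=sensors.get_state();print(s)
print(env.grip_point_offset)
for n in("scene","top"):
    c=imaging.read_camera(n);np.savez(f"{n}0.npz",**c)
    cv2.imwrite(f"pics/{n}0.png",c["color"]);print(n,c["fx"],c["cx"],c["cy"],c["xyz"],c["rotation"])
E
```

```text
pics
{'clock': 0.0, 'joint_pos': array([-1.27459863e+00,  3.13994199e-01,  4.49677706e-02,  1.30362230e+00,
       -3.53160045e-06,  1.43115841e+00]), 'qvel': array([-0.00054759, -0.00045273,  0.00139609, -0.00063773, -0.00143645,
       -0.00101823]), 'tau': array([-5.04841762e-05, -4.80629826e+01,  2.98532546e+01,  1.94659468e-02,
       -2.43795539e-04,  1.43683542e-05]), 'tcp_pos': array([ 0.24256201, -0.52075292,  0.23040784]), 'orientation': array([-9.23223704e-04,  9.76349310e-01,  2.16197055e-01, -7.41890507e-05]), 'wrist_force': array([-0.44153146,  0.8773776 , -0.75658888]), 'ft_torque': array([-0.0125554 ,  0.03102677, -0.00398575]), 'grip_force': 0.0, 'finger_gap': 0.08531456793298663}
0.0187
scene 587.6633793402228 323.31755974508536 236.41889771109513 [1.22398019 0.14983402 1.2157997 ] [-0.17173632  0.61719571  0.74002361 -0.20479538]
top 619.1035495569502 327.750454955532 252.60883199285644 [0.41973299 0.03174964 1.23103268] [ 0.04211692 -0.70100899  0.71087343 -0.03836051]
```

View pics/scene0.png

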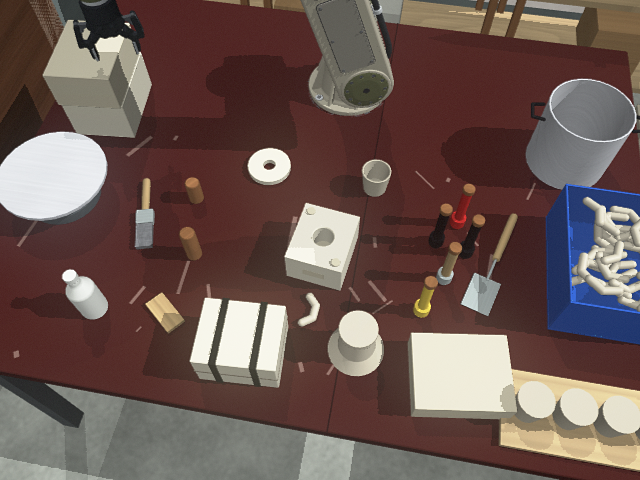

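View pics/top0.png

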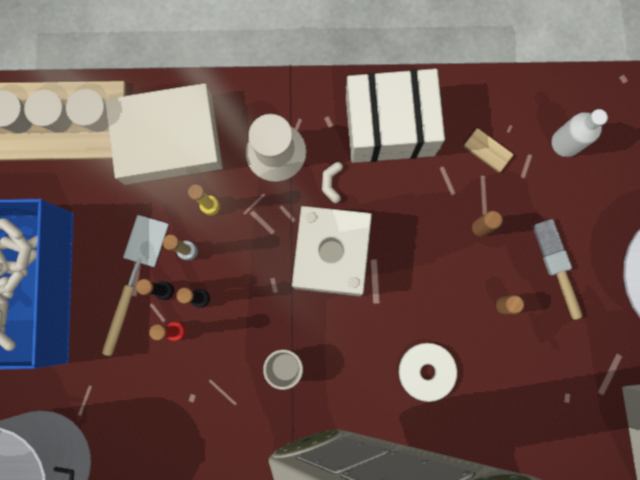

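The scene picture shows the rod candidates: grey steel foot (448,264), yellow (426,298), red (462,207) and two black (440,226; 474,236). The grey-footed one fits "steel foot" (top view: knob 171,242, foot 186,250). The mould is at (324,240) in the scene view. The posts are at (191,243), probably long, and (194,190), probably short. I'll confirm with a crop and measure.

```bash
cat > h.py <<'E'
import numpy as np,cv2
from scipy.spatial.transform import Rotation as R
from workcell import sensors,imaging
def rot(q): return R.from_quat(np.roll(np.ravel(q),-1)).as_matrix()
def ray(c,u,v):
    return rot(c["rotation"])@np.array([(u-c["cx"])/c["fx"],(v-c["cy"])/c["fy"],1])
def onplane(c,u,v,z):
    d=ray(c,u,v); return c["xyz"]+d*(z-c["xyz"][2])/d[2]
def cloud(c):
    v,u=np.mgrid[:480,:640]; z=c["z_map"].astype(float)
    p=np.stack([(u-c["cx"])/c["fx"]*z,(v-c["cy"])/c["fy"]*z,z],-1)@rot(c["rotation"]).T+c["xyz"]
    p[z==0]=np.nan; return p
def load(n): return dict(np.load(n+"0.npz"))
E
python3 - <<'E'
from h import *
s,t=load("scene"),load("top")
cr=lambda im,x,y,w,h:cv2.resize(im[y:y+h,x:x+w],(400,400),interpolation=cv2.INTER_CUBIC)
cv2.imwrite("pics/crop1.png",np.hstack([cr(s["color"],400,170,140,140),cr(t["color"],130,180,140,140)]))
for nm,c,boxes in(("top",t,dict(rod=(160,232,40,30),yel=(185,180,36,38),blk1=(135,277,38,24),blk2=(174,284,38,24),red=(148,320,38,24),P1=(470,208,34,32),P2=(494,292,34,26),mould=(288,200,90,100))),
  ("scene",s,dict(rod=(434,238,30,50),P1=(176,224,28,40),P2=(182,174,26,32),mould=(280,200,85,90)))):
    P=cloud(c)
    print(nm,"bench z",np.nanmedian(P[180:330,400:460,2]) if nm=="top" else "")
    for k,(x,y,w,h) in boxes.items():
        q=P[y:y+h,x:x+w].reshape(-1,3);q=q[q[:,2]>.02]
        if len(q)==0: print(k,"none");continue
        zt=np.percentile(q[:,2],97);a=q[q[:,2]>zt-.008]
        print(nm,k,len(q),"ztop %.3f"%zt,"ctr",a[:,:2].mean(0).round(4),"ext",np.ptp(a[:,:2],0).round(3))
# mould top + socket in top view and scene
for c,(x,y,w,h) in((t,(288,200,90,100)),(s,(280,200,85,90))):
    P=cloud(c)[y:y+h,x:x+w];m=(abs(P[...,2]-.09)<.006)
    f=m.astype(np.uint8)*255
    cs,hh=cv2.findContours(f,cv2.RETR_CCOMP,cv2.CHAIN_APPROX_NONE)
    for i,k in enumerate(cs):
        if cv2.contourArea(k)>60:
            e=cv2.minAreaRect(k);X=onplane(c,e[0][0]+x,e[0][1]+y,.09)
            pts=np.array([onplane(c,p[0][0]+x,p[0][1]+y,.09)[:2] for p in k],np.float32)
            print(hh[0][i][3],X.round(4),cv2.minAreaRect(pts))
E
```

```text
top bench z 0.0010204164433494922
top rod 491 ztop 0.154 ctr [0.5665 0.3145] ext [0.025 0.026]
top yel 495 ztop 0.154 ctr [0.6562 0.2708] ext [0.027 0.027]
top blk1 525 ztop 0.154 ctr [0.4885 0.3591] ext [0.026 0.027]
top blk2 465 ztop 0.154 ctr [0.4727 0.2883] ext [0.025 0.026]
top red 509 ztop 0.154 ctr [0.4097 0.3344] ext [0.026 0.026]
top P1 489 ztop 0.105 ctr [ 0.6066 -0.2677] ext [0.033 0.035]
top P2 403 ztop 0.075 ctr [ 0.4513 -0.3082] ext [0.034 0.035]
top mould 5734 ztop 0.095 ctr [0.5557 0.0306] ext [0.164 0.145]
scene bench z 
scene rod 632 ztop 0.152 ctr [0.5894 0.3054] ext [0.114 0.051]
scene P1 449 ztop 0.103 ctr [ 0.6108 -0.2691] ext [0.036 0.033]
scene P2 309 ztop 0.074 ctr [ 0.4552 -0.3103] ext [0.034 0.034]
scene mould 4345 ztop 0.095 ctr [0.5612 0.0289] ext [0.166 0.146]
-1 [0.5558 0.0307 0.09  ] ((0.556323766708374, 0.03071897104382515), (0.13008655607700348, 0.15043064951896667), 82.94046783447266)
0 [0.556  0.0308 0.09  ] ((0.556059718132019, 0.03081388771533966), (0.04878062754869461, 0.048750538378953934), 44.08175277709961)
-1 [0.5606 0.0278 0.09  ] ((0.5597304701805115, 0.028946280479431152), (0.13092707097530365, 0.15475191175937653), 83.021240234375)
0 [0.5597 0.0297 0.09  ] ((0.5597063899040222, 0.030115731060504913), (0.04896519333124161, 0.04768748953938484), 51.36874771118164)
```

View pics/crop1.png

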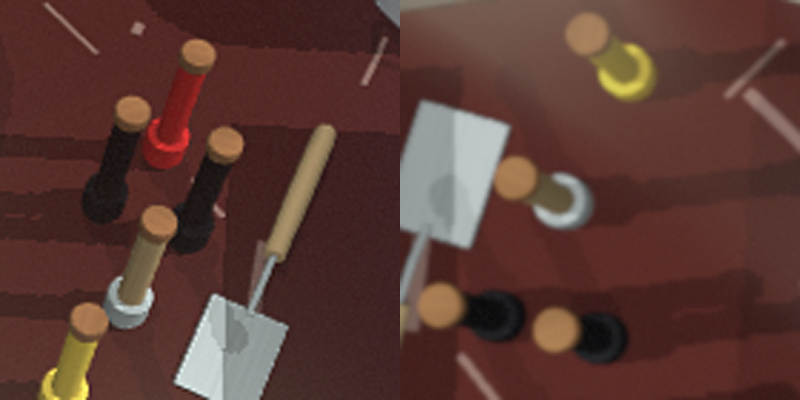

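The crop confirms it. The pale stem with the steel-grey foot is the rod (scene crop 130,300; top crop 562,200), and the black and yellow look-alikes stand apart from it. Sizes and heights match: 150 mm rod, 100 mm post P1 at (0.609,-0.268), 70 mm post P2 at (0.453,-0.309), socket at (0.558,0.030). I'll move to the rod and turn the tool to world yaw 90°, so that tool x is world +y and tool y is world +x.

```bash
python3 -m handwheel '[[289,-277,0,-1.135,0.6],[289,-277,0,-1.135,0.6],[289,-277,0,-1.135,0.6],[289,-277,0,-1.135,0.6],[289,-277,0,-1.135,0.6],[289,-277,0,-1.135,0.6],[289,-277,0,-1.135,0.6],[289,-277,0,-1.135,0.6]]' 40; python3 -c "
from h import *;s=sensors.get_state();print(s['joint_pos'],s['wrist_force'])"
```

```text
clock: 0.9
tcp_pos: [0.3877, -0.1465, 0.2312]
orientation: [0.0, 0.706, 0.709, 0.0]
wrist_force: [1.2, -0.3, -0.5]
finger_gap: 0.051
grip_force: 0.0
[-5.55463308e-01  2.26431276e-03 -3.27070719e-01  1.24136128e+00
  1.14567348e-05  1.01100579e+00] [ 1.19756113 -0.31352373 -0.49400634]
```

```bash
python3 -m handwheel '[[460,180,0,0,0.6],[460,180,0,0,0.6],[460,180,0,0,0.6],[460,180,0,0,0.6],[460,180,0,0,0.6],[460,180,0,0,0.6],[460,180,0,0,0.6],[460,180,0,0,0.6]]';python3 -m handwheel '[[66,26,0,0,0.6],[66,26,0,0,0.6],[66,26,0,0,0.6],[66,26,0,0,0.6]]'
python3 - <<'E'
from h import *
s=sensors.get_state();print(s['tcp_pos'],s['orientation'],s['joint_pos'])
w=imaging.read_camera("wrist");np.savez("wrist0.npz",**w);print(w["xyz"],w["rotation"],w["fx"],w["cx"],w["cy"])
cv2.imwrite("pics/w0.png",w["color"])
E
```

```text
clock: 1.7
tcp_pos: [0.5336, 0.2262, 0.2309]
orientation: [-0.0, 0.707, 0.707, -0.0]
wrist_force: [0.7, -1.4, 1.9]
finger_gap: 0.051
grip_force: 0.0
clock: 2.1
tcp_pos: [0.5589, 0.29, 0.2303]
orientation: [-0.0, 0.707, 0.707, -0.001]
wrist_force: [0.4, 0.5, -0.8]
finger_gap: 0.0517
grip_force: 0.0
[0.55887052 0.28998815 0.23028978] [-1.96134901e-04  7.06766242e-01  7.07446361e-01 -1.04301888e-03] [ 3.51486362e-01  4.24702145e-01  2.05811212e-01  1.35396278e+00
 -5.22090691e-04  1.92132139e+00]
[0.5585675  0.36477437 0.37168827] [ 1.48959216e-01  9.88841874e-01  1.42342949e-03 -9.34508948e-04] 371.64829954431775 319.1000103555688 242.77557564256276
```

View pics/w0.png

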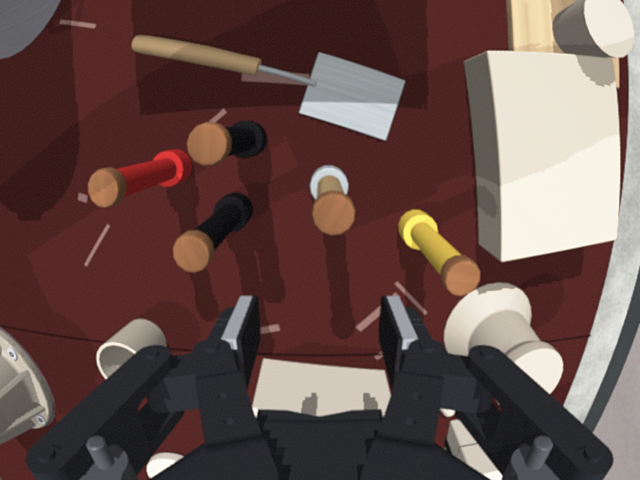

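The wrist view shows the rod's knob at (334,214) with the steel foot behind it at (329,185), well clear of the neighbours. I'll refine with the wrist ray.

```bash
cat >> h.py <<'E'
def fish(c,u,v,z):
    d=np.array([u-c["cx"],v-c["cy"]]);r=np.hypot(*d);th=r/c["fx"]
    d=rot(c["rotation"])@np.r_[d/max(r,1e-9)*np.sin(th),np.cos(th)]
    return c["xyz"]+d*(z-c["xyz"][2])/d[2]
E
python3 - <<'E'
from h import *
w=load("wrist");im=w["color"][170:245,300:370]
hsv=cv2.cvtColor(im,cv2.COLOR_BGR2HSV)
m=cv2.inRange(hsv,(7,70,120),(14,190,255));m=cv2.morphologyEx(m,cv2.MORPH_OPEN,np.ones((7,7)))
k=max(cv2.findContours(m,0,1)[0],key=cv2.contourArea);(x,y),r=cv2.minEnclosingCircle(k)
print(x+300,y+170,r,fish(w,x+300,y+170,.15),"by eye",fish(w,334,214,.15),"foot",fish(w,329,185,.032))
E
```

```text
332.9804382324219 212.10880279541016 22.039073944091797 [0.56665856 0.31604494 0.15      ] by eye [0.56729591 0.31486371 0.15      ] foot [0.56702764 0.3157039  0.032     ]
```

```bash
python3 -m handwheel '[[0,0,0,0,0.6],[0,0,0,0,0.6],[0,0,0,0,0.6]]'
```

```text
clock: 2.45
tcp_pos: [0.5594, 0.2891, 0.2317]
orientation: [0.0, 0.708, 0.707, 0.0]
wrist_force: [0.6, 0.3, 0.0]
finger_gap: 0.0513
grip_force: 0.0
```

```bash
python3 -m handwheel '[[26,7.5,20,0,0.6],[26,7.5,50,0,0.6],[26,7.5,90,0,0.6],[26,7.5,125,0,0.6],[26,7.5,142,0,0.6],[26,7.5,142,0,0.6],[26,7.5,142,0,0.6]]'; python3 -m handwheel '[[0,0,0,0,0],[0,0,0,0,0],[0,0,0,0,0],[0,0,0,0,0],[0,0,0,0,0]]' 50
```

```text
clock: 3.15
tcp_pos: [0.5672, 0.3157, 0.0899]
orientation: [0.0, 0.707, 0.707, 0.0]
wrist_force: [1.2, -0.1, 0.4]
finger_gap: 0.0512
grip_force: 0.0
clock: 3.65
tcp_pos: [0.5679, 0.3166, 0.0913]
orientation: [0.001, 0.707, 0.707, 0.002]
wrist_force: [-0.6, 0.5, 6.0]
finger_gap: 0.0218
grip_force: 42.1
```

```bash
python3 -m handwheel '[[0,0,-30,0,0],[0,0,-70,0,0],[0,0,-120,0,0],[0,0,-140,0,0],[-40,-2,-140,0,0],[-85,-4,-140,0,0],[-130,-6,-140,0,0],[-175,-8,-140,0,0]]'; python3 -m handwheel '[[-40,-1,0,0,0],[-80,-1,0,0,0],[-100,-1.5,0,0,0],[-111,-1.5,0,0,0],[-111,-1.5,0,0,0],[-111,-1.5,0,0,0]]'
python3 - <<'E'
from h import *
s=sensors.get_state();print(s['tcp_pos'],s['wrist_force'],s['finger_gap'])
ims=[]
for n in("top","scene","wrist"):
    c=imaging.read_camera(n);np.savez(n+"1.npz",**c);im=c["color"]
    x,y,w,h=dict(top=(260,150,160,180),scene=(260,120,140,180),wrist=(220,150,200,250))[n]
    ims.append(cv2.resize(im[y:y+h,x:x+w],(266,int(266*h/w))))
H=max(i.shape[0] for i in ims)
cv2.imwrite("pics/c2.png",np.hstack([cv2.copyMakeBorder(i,0,H-i.shape[0],0,0,0) for i in ims]))
E
```

```text
clock: 4.45
tcp_pos: [0.5583, 0.1396, 0.2291]
orientation: [0.0, 0.707, 0.707, -0.0]
wrist_force: [0.7, -0.5, -2.4]
finger_gap: 0.0219
grip_force: 43.8
clock: 5.05
tcp_pos: [0.5574, 0.0307, 0.2292]
orientation: [-0.0, 0.707, 0.707, 0.0]
wrist_force: [-0.4, 0.3, -2.1]
finger_gap: 0.0217
grip_force: 45.8
[0.55735736 0.03072614 0.22917438] [-0.40148567  0.25698897 -2.07033748] 0.02169309926395746
```

View pics/c2.png

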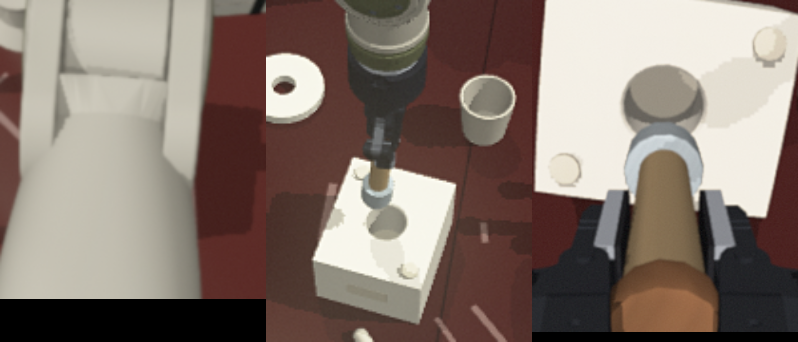

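The wrist crop shows the foot (664,165) and the mouth (665, top edge 65) in line sideways. I'll check the fore-aft alignment by ray.

```bash
python3 - <<'E'
from h import *
w=dict(np.load("wrist1.npz"))
g=lambda x,y:(220+(x-532)/1.33,150+y/1.33)
for n,p,z in(("mouth far edge",(665,65),.09),("L",(624,103),.09),("R",(705,103),.09),("key1",(565,168),.094),("key2",(770,44),.094),("foot L",(625,172),.172),("foot R",(703,172),.172),("foot shoulder far",(664,123),.1705)):
    print(n,fish(w,*g(*p),z).round(4))
# keys by contour
c=w["color"][150:400,220:420]
E
```

```text
mouth far edge [0.5575 0.0549 0.09  ]
L [0.5335 0.0322 0.09  ]
R [0.5811 0.0324 0.09  ]
key1 [ 0.4965 -0.0078  0.094 ]
key2 [0.6174 0.0686 0.094 ]
foot L [0.54   0.0227 0.172 ]
foot R [0.574  0.0228 0.172 ]
foot shoulder far [0.557  0.0446 0.1705]
```

```bash
cat >> h.py <<'E'
def fcloud(c):
    v,u=np.mgrid[:480,:640];dx,dy=u-c["cx"],v-c["cy"];r=np.hypot(dx,dy)+1e-9;th=r/c["fx"];z=c["z_map"].astype(float);z=np.where(z>0,z,np.nan)
    return np.stack([dx/r*np.tan(th)*z,dy/r*np.tan(th)*z,z],-1)@rot(c["rotation"]).T+c["xyz"]
def rodaxis(n,ctr,rad=.04):
    c=n if isinstance(n,dict) else dict(np.load(n+".npz"));P=(fcloud(c) if abs(c["fx"]-371.65)<1 else cloud(c)).reshape(-1,3)
    q=P[np.hypot(P[:,0]-ctr[0],P[:,1]-ctr[1])<rad]
    return q
E
python3 - <<'E'
from h import *
for n in("wrist1","scene1"):
    q=rodaxis(n,(.557,.03),.05)
    for z in np.arange(.13,.3,.01):
        a=q[(abs(q[:,2]-z)<.005)]
        if len(a)>5: print(n,"%.2f"%z,len(a),"x",np.percentile(a[:,0],[3,97]).round(4),"y",np.percentile(a[:,1],[3,50,97]).round(4))
E
```

```text
wrist1 0.14 31 x [0.5444 0.5689] y [0.0293 0.0353 0.0371]
wrist1 0.15 191 x [0.5412 0.5714] y [0.0281 0.0358 0.0379]
wrist1 0.16 174 x [0.5416 0.5717] y [0.029  0.0363 0.0382]
wrist1 0.17 1281 x [0.5405 0.5727] y [0.0132 0.0298 0.0378]
wrist1 0.18 185 x [0.547  0.5662] y [0.0266 0.0317 0.0332]
wrist1 0.19 210 x [0.5472 0.5659] y [0.0273 0.0326 0.0342]
wrist1 0.20 239 x [0.5471 0.5662] y [0.0278 0.0332 0.0348]
wrist1 0.21 302 x [0.5473 0.5662] y [0.0286 0.0342 0.0358]
wrist1 0.22 329 x [0.5471 0.5667] y [0.029  0.0348 0.0365]
wrist1 0.23 616 x [0.541  0.5726] y [0.0292 0.0361 0.042 ]
wrist1 0.24 1315 x [0.534  0.5798] y [0.0301 0.0378 0.0423]
wrist1 0.25 1578 x [0.5338 0.5799] y [0.0313 0.0381 0.0423]
wrist1 0.26 1679 x [0.5357 0.5783] y [0.0323 0.0388 0.0423]
wrist1 0.27 2123 x [0.5248 0.5893] y [0.0341 0.0415 0.0445]
wrist1 0.28 8273 x [0.5153 0.5987] y [0.0229 0.0413 0.0441]
wrist1 0.29 8091 x [0.512 0.602] y [0.0208 0.0365 0.0473]
scene1 0.15 42 x [0.5612 0.5761] y [0.0017 0.0195 0.0345]
scene1 0.16 35 x [0.5629 0.5768] y [0.0054 0.0222 0.0367]
scene1 0.17 115 x [0.5496 0.5765] y [0.0045 0.0205 0.0366]
scene1 0.18 28 x [0.5589 0.5697] y [0.0106 0.0217 0.0316]
scene1 0.19 27 x [0.5608 0.5704] y [0.0138 0.0228 0.0317]
scene1 0.20 27 x [0.5603 0.5705] y [0.0135 0.0232 0.0326]
scene1 0.21 27 x [0.5612 0.5702] y [0.0131 0.0229 0.0312]
scene1 0.22 7 x [0.5643 0.5695] y [0.0159 0.0162 0.0297]
scene1 0.24 26 x [0.543  0.5831] y [0.0224 0.0346 0.041 ]
scene1 0.25 14 x [0.5743 0.584 ] y [0.0245 0.0309 0.0404]
scene1 0.28 28 x [0.5724 0.6036] y [0.0266 0.0393 0.0431]
scene1 0.29 20 x [0.5788 0.606 ] y [0.0182 0.0395 0.0458]
```

The rod tilted about 5° in the grip when the arm stopped, so its foot is about 10 mm toward -y. The rod is still well held. I'll offset by 10 mm and lower it, grip harder, and move more gently from here.

```bash
python3 -m handwheel '[[4,0,0,0,0],[8,0,0,0,0],[10,0,0,0,0],[10,0,20,0,0],[10,0,40,0,0],[10,0,55,0,0],[10,0,64,0,0],[10,0,64,0,0]]' 60;python3 - <<'E'
from h import *
c=imaging.read_camera("wrist");q=rodaxis(c,(.557,.03),.05)
for z in np.arange(.07,.23,.01):
    a=q[(abs(q[:,2]-z)<.005)]
    if len(a)>5: print("%.2f"%z,len(a),"x",np.percentile(a[:,0],[3,97]).round(4),"y",np.percentile(a[:,1],[3,50,97]).round(4))
E
```

```text
clock: 6.0
tcp_pos: [0.5565, 0.0403, 0.164]
orientation: [-0.001, 0.707, 0.707, -0.001]
wrist_force: [-0.1, -0.5, -2.4]
finger_gap: 0.0216
grip_force: 54.5
0.07 119 x [0.5323 0.5803] y [0.0166 0.0223 0.0315]
0.08 302 x [0.5324 0.5802] y [0.0137 0.0265 0.0464]
0.09 10606 x [0.5118 0.6021] y [0.0093 0.0486 0.0758]
0.10 1271 x [0.5399 0.5718] y [0.0224 0.0393 0.047 ]
0.11 189 x [0.543  0.5662] y [0.0246 0.0402 0.0419]
0.12 194 x [0.5462 0.5655] y [0.0353 0.0411 0.0427]
0.13 232 x [0.5461 0.5653] y [0.036  0.042  0.0435]
0.14 258 x [0.5465 0.5655] y [0.0373 0.0427 0.0444]
0.15 319 x [0.5464 0.5657] y [0.0377 0.0436 0.045 ]
0.16 396 x [0.5454 0.5667] y [0.0387 0.0445 0.0463]
0.17 1011 x [0.5345 0.5777] y [0.039  0.0463 0.0512]
0.18 1466 x [0.5331 0.5791] y [0.0403 0.0469 0.0513]
0.19 1688 x [0.5331 0.579 ] y [0.0415 0.0473 0.0514]
0.20 1627 x [0.537  0.5759] y [0.0418 0.0483 0.0521]
0.21 3703 x [0.5175 0.5956] y [0.0461 0.0517 0.0536]
0.22 11447 x [0.5141 0.599 ] y [0.0311 0.0456 0.0525]
```

```bash
python3 -m handwheel '[[0,0,4,0,0],[0,0,8,0,0],[0,0,10,0,0],[0,0,12,0,0],[0,0,14,0,0],[0,0,14,0,0]]' ; python3 -m handwheel '[[0,0,1.5,0,0],[0,0,3,0,0],[0,0,4,0,0],[0,0,4,0,0]]'
```

```text
clock: 6.65
tcp_pos: [0.5573, 0.04, 0.151]
orientation: [-0.0, 0.707, 0.707, -0.0]
wrist_force: [-0.7, 0.6, -3.2]
finger_gap: 0.0218
grip_force: 54.5
clock: 7.05
tcp_pos: [0.5573, 0.04, 0.1471]
orientation: [-0.0, 0.707, 0.707, -0.0]
wrist_force: [-0.2, 0.5, -2.6]
finger_gap: 0.0217
grip_force: 54.5
```

```bash
python3 -m handwheel '[[0,0,6,0,0],[0,0,12,0,0],[0,0,18,0,0],[0,0,21,0,0],[0,0,23,0,0],[0,0,23,0,0]]' ; python3 -m handwheel '[[0,0,1,0,0],[0,0,2,0,0],[0,0,3,0,0],[0,0,4,0,0],[0,0,4,0,0]]'
```

```text
clock: 7.65
tcp_pos: [0.5572, 0.04, 0.1239]
orientation: [-0.0, 0.707, 0.707, -0.0]
wrist_force: [0.7, -0.2, -2.5]
finger_gap: 0.022
grip_force: 54.5
clock: 8.15
tcp_pos: [0.5579, 0.0399, 0.1219]
orientation: [0.001, 0.707, 0.707, 0.0]
wrist_force: [-2.7, 0.3, 6.8]
finger_gap: 0.0218
grip_force: 55.6
```

Contact came at TCP z ≈ 0.122, about 30 mm below where the shallow bottom would be, with a 9 N upward step. The socket is deep, so post_long is the one to use. I'll lift a little and use the socket wall to straighten the rod in the grip by moving -y.

```bash
python3 -m handwheel '[[0,0,0,0,0],[0,0,-4,0,0],[-3,0,-5,0,0],[-6,0,-5,0,0],[-8,0,-5,0,0],[-10,0,-5,0,0],[-12,0,-5,0,0],[-12,0,-5,0,0]]' ; python3 - <<'E'
from h import *
c=imaging.read_camera("wrist");q=rodaxis(c,(.557,.03),.05)
for z in np.arange(.10,.13,.01):
    a=q[(abs(q[:,2]-z)<.005)]
    print("%.2f"%z,len(a),"x",np.percentile(a[:,0],[3,97]).round(4),"y",np.percentile(a[:,1],[3,50,97]).round(4))
E
```

```text
clock: 8.95
tcp_pos: [0.5575, 0.0279, 0.1252]
orientation: [-0.0, 0.707, 0.707, 0.0]
wrist_force: [1.3, 0.5, -1.9]
finger_gap: 0.0217
grip_force: 54.2
0.10 305 x [0.5475 0.567 ] y [0.0282 0.0343 0.0359]
0.11 334 x [0.5475 0.567 ] y [0.0288 0.0346 0.0359]
0.12 430 x [0.5473 0.5673] y [0.0288 0.0347 0.0362]
```

```bash
python3 -m handwheel '[[4,0,-3,0,0],[6,0,-15,0,0],[6,0,-35,0,0],[6,0,-60,0,0],[6,0,-80,0,0],[6,0,-92,0,0],[6,0,-95,0,0],[6,0,-95,0,0]]' ; python3 -m handwheel '[[3,0,0,0,0],[12,1,0,0,0],[27,2,0,0,0],[47,3,0,0,0],[70,4,0,0,0],[95,5,0,0,0],[120,6,0,0,0],[145,7,0,0,0]]'; python3 -m handwheel '[[25,1,0,0,0],[50,1,0,0,0],[75,2,0,0,0],[98,2,0,0,0],[117,2,0,0,0],[129,2,0,0,0],[136,2,0,0,0],[138,2,0,0,0]]'
python3 - <<'E'
from h import *
c=imaging.read_camera("wrist");s=sensors.get_state();t=s['tcp_pos'];print(t,s['wrist_force'])
q=rodaxis(c,t[:2],.05)
for z in np.arange(.11,.22,.01):
    a=q[(abs(q[:,2]-z)<.005)]
    if len(a)>5:print("%.2f"%z,len(a),"x",np.percentile(a[:,0],[3,97]).round(4),"y",np.percentile(a[:,1],[3,50,97]).round(4))
cv2.imwrite("pics/w3.png",c["color"])
E
```

```text
clock: 9.8
tcp_pos: [0.5575, 0.034, 0.2205]
orientation: [0.0, 0.707, 0.707, 0.0]
wrist_force: [0.3, 0.1, -3.6]
finger_gap: 0.0217
grip_force: 54.6
clock: 10.6
tcp_pos: [0.5639, 0.1813, 0.2197]
orientation: [-0.0, 0.707, 0.707, -0.0]
wrist_force: [0.6, -0.3, -2.5]
finger_gap: 0.0219
grip_force: 54.8
clock: 11.4
tcp_pos: [0.5663, 0.3176, 0.22]
orientation: [0.0, 0.707, 0.707, -0.0]
wrist_force: [-0.0, -0.5, -3.7]
finger_gap: 0.0215
grip_force: 54.8
[0.56639023 0.31723374 0.22007149] [-0.61805367 -0.07000451 -2.21869084]
0.13 20 x [0.5526 0.5745] y [0.3225 0.327  0.3287]
0.14 191 x [0.5504 0.5807] y [0.3187 0.327  0.3289]
0.15 200 x [0.5507 0.581 ] y [0.3202 0.3273 0.3294]
0.16 1318 x [0.5498 0.5816] y [0.3042 0.3208 0.3289]
0.17 193 x [0.5561 0.5752] y [0.3164 0.3218 0.3234]
0.18 231 x [0.5559 0.5753] y [0.3163 0.3224 0.3238]
0.19 271 x [0.5562 0.5752] y [0.3172 0.3227 0.3243]
0.20 305 x [0.5561 0.5756] y [0.3171 0.3231 0.3245]
0.21 368 x [0.5561 0.5759] y [0.3176 0.3235 0.325 ]
```

```bash
python3 -m handwheel '[[0,0,15,0,0],[0,0,45,0,0],[0,0,80,0,0],[0,0,110,0,0],[0,0,122,0,0],[0,0,126,0,0],[0,0,128,0,0],[0,0,129,0,0]]'; python3 -m handwheel '[[0,0,0.5,0,0],[0,0,1,0,0],[0,0,1,0,0]]'
```

```text
clock: 12.25
tcp_pos: [0.5677, 0.3172, 0.093]
orientation: [0.001, 0.707, 0.707, 0.001]
wrist_force: [-0.4, -0.1, -2.7]
finger_gap: 0.0217
grip_force: 54.6
clock: 12.55
tcp_pos: [0.5674, 0.3174, 0.0918]
orientation: [0.001, 0.707, 0.707, 0.001]
wrist_force: [-0.4, 0.0, 3.2]
finger_gap: 0.0217
grip_force: 54.7
```

```bash
python3 -m handwheel '[[0,0,1,0,0],[0,0,1,0,0.1],[0,0,1,0,0.2],[0,0,1,0,0.3],[0,0,1,0,0.45],[0,0,1,0,0.6],[0,0,1,0,0.6]]'; python3 -m handwheel '[[0,0,-15,0,0.6],[0,0,-45,0,0.6],[0,0,-90,0,0.6],[0,0,-130,0,0.6],[0,0,-140,0,0.6],[0,0,-140,0,0.6]]'
python3 - <<'E'
from h import *
c=imaging.read_camera("top");cv2.imwrite("pics/t4.png",c["color"])
c=imaging.read_camera("wrist");s=sensors.get_state();t=s['tcp_pos'];print(t,s['wrist_force'],s['joint_pos'])
q=rodaxis(c,t[:2],.035)
for z in (.02,.05,.06,.08,.1,.12,.148):
    a=q[(abs(q[:,2]-z)<.005)]
    if len(a)>5:print("%.2f"%z,len(a),"x",np.percentile(a[:,0],[3,97]).round(4),"y",np.percentile(a[:,1],[3,50,97]).round(4))
E
```

```text
clock: 13.25
tcp_pos: [0.5663, 0.317, 0.089]
orientation: [-0.0, 0.707, 0.707, -0.0]
wrist_force: [0.1, -0.1, -0.6]
finger_gap: 0.0514
grip_force: 0.0
clock: 13.85
tcp_pos: [0.5677, 0.3175, 0.2316]
orientation: [0.001, 0.707, 0.707, 0.002]
wrist_force: [-0.0, 0.2, -0.7]
finger_gap: 0.0511
grip_force: 0.0
[0.56598223 0.31685094 0.22787694] [-0.25689939 -0.50071856  0.22717098] [ 3.86740541e-01  4.64237675e-01  2.60881415e-01  1.36915765e+00
 -7.68875119e-05  1.95746818e+00]
0.02 67 x [0.5518 0.5826] y [0.315  0.3259 0.3285]
0.05 61 x [0.5573 0.5769] y [0.3136 0.3201 0.3218]
0.06 58 x [0.5565 0.5769] y [0.3128 0.3198 0.3211]
0.08 71 x [0.5565 0.5767] y [0.3146 0.3199 0.3215]
0.10 85 x [0.5565 0.5768] y [0.3141 0.32   0.3213]
0.12 112 x [0.5573 0.5755] y [0.3156 0.3202 0.3216]
0.15 1379 x [0.5554 0.579 ] y [0.2996 0.3121 0.3233]
```

The rod stands upright on the bench at (0.567, 0.310): its stem face is at the same y from 50 to 120 mm up. Next is the long post.

```bash
python3 -m handwheel '[[-585,41,0,0,0.85],[-585,41,0,0,0.85],[-585,41,0,0,0.85],[-585,41,0,0,0.85],[-585,41,0,0,0.85],[-585,41,0,0,0.85],[-585,41,0,0,0.85],[-585,41,0,0,0.85]]'; python3 -m handwheel '[[-190,13,0,0,0.85],[-190,13,0,0,0.85],[-190,13,0,0,0.85],[-190,13,0,0,0.85],[-190,13,0,0,0.85],[-190,13,0,0,0.85]]'
python3 - <<'E'
from h import *
c=imaging.read_camera("wrist");s=sensors.get_state();t=s['tcp_pos'];print(t,s['joint_pos'])
cv2.imwrite("pics/w5.png",c["color"])
q=rodaxis(c,(.609,-.268),.05)
a=q[abs(q[:,2]-.1)<.006];print(len(a),np.percentile(a,[2,98],axis=0),np.median(q[q[:,2]>.08][:,2]))
E
```

```text
clock: 14.75
tcp_pos: [0.593, -0.0837, 0.2266]
orientation: [-0.002, 0.707, 0.707, -0.001]
wrist_force: [1.1, -0.6, 0.4]
finger_gap: 0.0724
grip_force: 0.0
clock: 15.35
tcp_pos: [0.6061, -0.2725, 0.2262]
orientation: [-0.002, 0.708, 0.706, -0.0]
wrist_force: [-0.1, 0.6, 0.6]
finger_gap: 0.0724
grip_force: 0.0
[ 0.60639815 -0.27136237  0.22692617] [-5.41646841e-01  5.00089216e-01  3.15313722e-01  1.39026075e+00
  3.57943716e-04  1.02966790e+00]
1648 [[ 0.59149334 -0.28464634  0.09485256]
 [ 0.62308331 -0.2534152   0.10013757]] 0.306242841456013
```

View pics/w5.png

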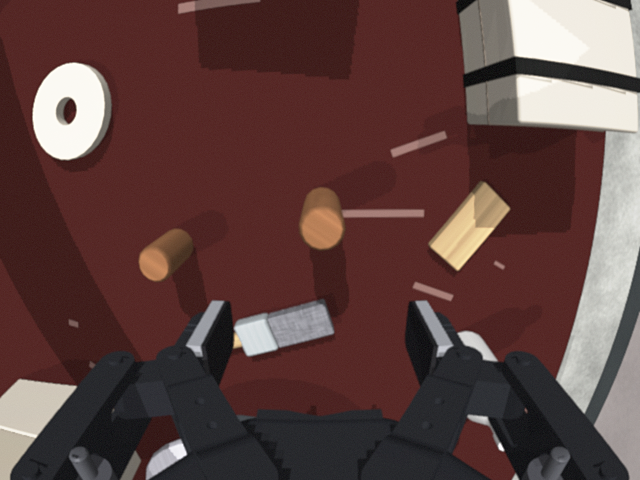

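The wrist view shows the long post's top at (322,232), centred under the tool at (0.607,-0.269), with its top at 100 mm. The short post (154,265) and the brush (285,328) are clear of the fingers. I'll grasp it.

```bash
python3 -m handwheel '[[2.5,1,30,0,0.85],[2.5,1,70,0,0.85],[2.5,1,110,0,0.85],[2.5,1,140,0,0.85],[2.5,1,156,0,0.85],[2.5,1,156,0,0.85]]'; python3 -m handwheel '[[0,0,0,0,0.4],[0,0,0,0,0],[0,0,0,0,0],[0,0,0,0,0],[0,0,0,0,0],[0,0,0,0,0]]' 40
```

```text
clock: 16.0
tcp_pos: [0.606, -0.2659, 0.0696]
orientation: [-0.004, 0.706, 0.708, -0.001]
wrist_force: [0.2, -0.3, -0.4]
finger_gap: 0.0725
grip_force: 0.0
clock: 16.6
tcp_pos: [0.6093, -0.27, 0.0754]
orientation: [0.001, 0.707, 0.707, 0.0]
wrist_force: [-1.8, 0.5, 6.8]
finger_gap: 0.0344
grip_force: 40.0
```

```bash
python3 -m handwheel '[[0,0,-15,0,0],[0,0,-45,0,0],[0,0,-85,0,0],[0,0,-115,0,0],[0,0,-132,0,0],[0,0,-138,0,0],[0,0,-138,0,0]]'; python3 -m handwheel '[[5,-1,0,0,0],[18,-3,0,0,0],[40,-7,0,0,0],[68,-11,0,0,0],[98,-16,0,0,0],[128,-21,0,0,0],[158,-26,0,0,0],[188,-31,0,0,0]]';  python3 -m handwheel '[[30,-5,0,0,0],[56,-9,0,0,0],[78,-13,0,0,0],[95,-17,0,0,0],[105,-19,0,0,0],[110,-20,0,0,0],[111,-20,0,0,0],[111,-20,0,0,0]]'
cat > post.py <<'E'
from h import *
import sys
c=imaging.read_camera("wrist");cv2.imwrite("pics/"+sys.argv[1],c["color"]);s=sensors.get_state();t=s['tcp_pos'];print(t,s['wrist_force'],s['finger_gap'])
q=rodaxis(c,t[:2],.05)
for z in np.arange(.09,.25,.01):
    a=q[(abs(q[:,2]-z)<.005)]
    if len(a)>5:print("%.2f"%z,len(a),"x",np.percentile(a[:,0],[3,97]).round(4),"y",np.percentile(a[:,1],[3,50,97]).round(4))
E
python3 post.py w6.png
```

```text
clock: 17.3
tcp_pos: [0.6088, -0.2699, 0.2122]
orientation: [0.001, 0.707, 0.707, 0.0]
wrist_force: [0.6, -0.4, -1.3]
finger_gap: 0.035
grip_force: 40.1
clock: 18.1
tcp_pos: [0.5759, -0.0791, 0.21]
orientation: [-0.001, 0.707, 0.707, -0.0]
wrist_force: [0.4, 0.2, -0.7]
finger_gap: 0.0347
grip_force: 40.1
clock: 18.9
tcp_pos: [0.5576, 0.029, 0.2112]
orientation: [0.0, 0.707, 0.707, -0.0]
wrist_force: [0.7, -0.6, -0.8]
finger_gap: 0.0346
grip_force: 40.1
[0.55765758 0.02879446 0.21119947] [ 0.18516531  0.47383874 -0.40022874] 0.034668504208539064
0.09 8141 x [0.5126 0.6026] y [-0.0016  0.0439  0.0744]
0.14 144 x [0.5397 0.5707] y [0.0362 0.0445 0.0467]
0.15 262 x [0.5396 0.5705] y [0.0357 0.0449 0.0468]
0.16 293 x [0.5394 0.5709] y [0.0346 0.0446 0.0466]
0.17 354 x [0.5396 0.5709] y [0.0351 0.0447 0.0467]
0.18 394 x [0.5402 0.5711] y [0.0351 0.0447 0.0466]
0.19 472 x [0.5403 0.5718] y [0.0359 0.0445 0.0465]
0.20 556 x [0.5407 0.5717] y [0.0361 0.0447 0.0466]
0.21 715 x [0.5399 0.5744] y [0.0355 0.0443 0.0465]
0.22 1434 x [0.5292 0.585 ] y [0.035  0.0399 0.0464]
0.23 5644 x [0.5313 0.5832] y [0.017  0.0356 0.0458]
0.24 2836 x [0.5294 0.5849] y [0.0171 0.0343 0.0412]
```

The post is vertical in the grip, with its centre at about (0.555,0.029). The socket is at (0.557,0.031), so I'll correct by 2 mm and lower.

```bash
python3 -m handwheel '[[2,1.5,8,0,0],[2,1.5,25,0,0],[2,1.5,40,0,0],[2,1.5,52,0,0],[2,1.5,60,0,0],[2,1.5,65,0,0],[2,1.5,65,0,0]]';  python3 -m handwheel '[[0,0,8,0,0],[0,0,18,0,0],[0,0,28,0,0],[0,0,34,0,0],[0,0,37,0,0],[0,0,38,0,0],[0,0,38,0,0]]'
```

```text
clock: 19.65
tcp_pos: [0.5586, 0.0314, 0.1456]
orientation: [-0.0, 0.707, 0.707, -0.0]
wrist_force: [-0.3, 0.5, -0.5]
finger_gap: 0.0345
grip_force: 40.1
clock: 20.35
tcp_pos: [0.559, 0.0315, 0.1083]
orientation: [0.0, 0.707, 0.707, -0.0]
wrist_force: [-0.3, 0.1, -0.4]
finger_gap: 0.0346
grip_force: 40.1
```

```bash
python3 -m handwheel '[[0,0,1,0,0],[0,0,2,0,0],[0,0,3,0,0],[0,0,4,0,0],[0,0,4,0,0]]'
```

```text
clock: 20.85
tcp_pos: [0.5592, 0.0315, 0.1054]
orientation: [0.001, 0.707, 0.707, 0.0]
wrist_force: [-2.3, 0.0, 5.5]
finger_gap: 0.035
grip_force: 40.8
```

```bash
python3 -m handwheel '[[0,0,0,0,0.45],[0,0,0,0,0.55],[0,0,0,0,0.65],[0,0,0,0,0.75],[0,0,0,0,0.75]]'; python3 -m handwheel '[[0,0,-15,0,0.75],[0,0,-45,0,0.75],[0,0,-90,0,0.75],[-50,0,-120,0,0.75],[-100,0,-120,0,0.75],[-150,0,-120,0,0.75],[-200,-30,-120,0,0.75],[-200,-30,-120,0,0.75]]'
python3 - <<'E'
from h import *
ims=[]
for n in("scene","top"):
    c=imaging.read_camera(n);P=cloud(c)
    for k,ctr in(("long",(.557,.031)),("rod",(.567,.312)),("short",(.453,-.309))):
        q=P[np.hypot(P[...,0]-ctr[0],P[...,1]-ctr[1])<.03];q=q[q[:,2]>.02];zt=np.percentile(q[:,2],96) if len(q) else 0
        a=q[q[:,2]>zt-.007] if len(q) else q; print(n,k,len(q),round(zt,4),a.mean(0).round(4) if len(a) else "")
    ims.append(c["color"])
cv2.imwrite("pics/final.png",np.hstack([cv2.resize(i,(400,300)) for i in ims]))
print(sensors.get_state()["clock"])
E
```

```text
clock: 21.35
tcp_pos: [0.5589, 0.0315, 0.1041]
orientation: [-0.0, 0.707, 0.707, -0.0]
wrist_force: [0.1, 0.4, -0.7]
finger_gap: 0.0641
grip_force: 0.0
clock: 22.15
tcp_pos: [0.5274, -0.1723, 0.2241]
orientation: [0.0, 0.709, 0.706, -0.001]
wrist_force: [-0.4, 0.4, -0.1]
finger_gap: 0.064
grip_force: 0.0
scene long 531 0.1324 [0.5601 0.0308 0.1298]
scene rod 485 0.1521 [0.57   0.3089 0.15  ]
scene short 304 0.0739 [ 0.4558 -0.3101  0.071 ]
top long 810 0.1331 [0.5563 0.0324 0.1307]
top rod 493 0.1535 [0.5666 0.3106 0.1508]
top short 0 0 
22.25
```

View pics/final.png

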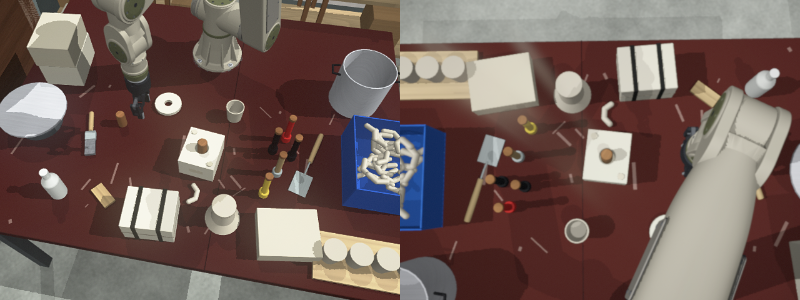

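The final pictures show the post standing in the mould (scene 202,146) with its top at 0.130 m, which is 40 mm proud. The rod is upright (280,160), the short post is unmoved (121,119), and the arm is clear.

```bash
python3 -c "
from workcell import workorder;print(workorder.hand_in())"
```

```text
the job is handed in; nothing more can be done
None
```

The rod probed the socket as deep (60 mm) and stands back upright on the bench, post_long stands in the socket 40 mm above the mould, post_short was left where it stood, and the job was handed in at about 22 s (the judge's result was not shown).

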